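Slide a sleeve through a latched guard gate onto a narrow gauge rail

TASK

Lift the red knob of the latch bar out of its catch and swing the yellow guard gate wide open, away from the loading table. Then push the black steel sleeve gently along the table, without gripping, lifting or tipping it, through the gateway and out onto the narrow rail until it stands upright between the two orange marks, centred on the rail. Leave the gate open and the two vials on the table and the jar beside the rail where they stand.

Things in the scene. Friction and masses are not known exactly. Their poses are not given: they have to be found in the camera images.
- fixture: fixed inspection fixture, place and yaw vary; origin on the bench under the gateway; x along the rail away from the table, y left, z up. Table and rail tops are level at z = 60 mm. Aluminium loading table: x -160 to 0 mm, y -95 to 95 mm, 12 mm thick, no rim. Dark rail: 22 mm wide, centred on y = 0, from the table to x = 130 mm; only a base plate (top z = 10 mm) lies below it
- station (a point): point on the rail's top face, on its centre line, midway between the two 3 mm orange marks (which lie 18.5 mm either side, along the rail); at [90, 0, 60] mm in the fixture's frame; axes as the fixture's
- entry (a point): point on the table's top face where the rail begins, at [0, 0, 60] mm in the fixture's frame, axes as the fixture's. The gateway stands 8 mm beyond it, between the hinge post (y = -66 mm, 16 mm wide with the knuckles, 46 mm tall above the table) and the catch post (y 61 to 71 mm, 24 mm long in x, 50 mm tall above the table)
- gate_hinge (a point): point on the gate's vertical hinge axis at the height of the table's top face, at [8, -66, 60] mm in the fixture's frame. Its axes turn with the gate: y points along the gate to its free end. The yellow panel is 5 mm thick, reaches 107 mm from the hinge, and from 6 to 31 mm above the table's top; its pivot brackets reach 48 mm
- gate (a joint): angle of the gate, 0 shut (across the gateway), up to 2.0 rad open; it swings clockwise seen from above, over the rail side, away from the table. Light friction (0.03 N m): it stays where it is left
- latch_knob (a point): centre of the red ball knob, 20 mm across, on an 8 mm stem on the latch bar; bar down: 70 mm above the table's top, 100 mm from the hinge axis, in the gate's plane (x = 8 mm, y = 34 mm of the fixture). The bar (6 mm wide, 8 mm high, its middle 40 mm above the table's top) lies along the gate's top and ends 145 mm from the hinge, in the catch
- latch (a joint): angle of the latch bar about its level pivot (normal to the gate; 45 mm from the hinge axis, 40 mm above the table's top; the knob is 55 mm out and 30 mm above it): 0 down, up to 0.8 rad. Lifting swings the knob up and back towards the hinge; the bar clears the catch from 0.18 rad. It falls back when let go, and may be let go once the gate is over 0.3 rad open
- sleeve: black turned steel sleeve, an upright cylinder (it looks hollow but treat it as solid) 35 mm in diameter and 64 mm tall, about 0.32 kg, standing on the loading table; origin at the centre of its foot
- blue_vial: sample vial with blue cap, 32 mm in diameter, 60 mm tall, standing on the loading table, must stay; origin at the centre of its foot
- yellow_vial: sample vial with yellow cap, 32 mm in diameter, 60 mm tall, standing on the loading table, must stay; origin at the centre of its foot
- jar: small jar with white cap, 40 mm in diameter, 58 mm tall, standing on the bench to the left of the rail, must stay; origin at the centre of its foot
- stand_foot (a point): middle of the foot of the tall fixed clamp stand to the right of the work, on the bench; its clamp arms fill world x 0.60 to 0.85 m, y -0.13 to -0.48 m, from the bench up to 0.7 m. It is solid and stands between the robot's first pose and the fixture: go round it on the robot's side. Likewise the shelf with the red unit fills x over 0.58 m, y over 0.23 m, from 0.15 m up
There are look-alikes about, which are no part of the job. Leave any green, pink or turquoise look-alike of the sleeve alone.

How it is judged:
By the outcome, as a careful person would: the job done as asked, in the order asked, and still so for the second after the job is handed in, with the robot touching nothing.
It also fails if it takes over 72 s, if anything falls off the work surface, if the arm or the gripper's body presses on something with over 40 N, if the wrist force passes 120 N, or if a joint passes its speed limit or range.

ROBOT

A 6-joint arm with a two-finger parallel gripper is mounted at the origin on a cart in front of the work surface, level with it; the furniture and walls round the work are solid. World frame = base frame: x ahead of the robot, y to its left, z up, the work surface at z = 0. Lengths are in m, angles in rad, forces in N, time in s.
With the tool pointing down it reaches from about 0.4 to 0.825 m from the base axis. Payload 7 kg.
Tool frame: the origin (TCP) lies at the very end of the fingers, on their centre line; the grasp point (between the pads) lies 19 mm behind it; z points along the fingers, y is the direction in which the jaws open and shut (so a half turn about z gives the same grasp; the last joint's range is limited). The gripper opens to 85 mm and grips with 20 to 120 N. Pads are 22 mm wide; open, the fingers measure 114 mm over their backs; the gripper's body (76 mm by 85 mm) begins 54 mm behind the grasp point. The pads swing forward as they close: fully open they stand 13 mm farther back than shut.
Start: joints at [-0.828, 0.359, 0.012, 0, -1.224, -0.288], TCP at [0.296, -0.606, 0.231] pointing down, gripper open.
Joint ranges: [-3.07, 3.07], [-1.43, 2.12], [-1.02, 1.25], [-3.03, 1.67], [-3.05, -0], [-3.03, 3.03]. Speed limits (rad/s): [2.39, 2.39, 3.01, 3.14, 3.14, 3.14].

INTERFACE

Orientations are given as a unit quaternion [w, x, y, z].
In Python, from rig import sensors, imaging, r gives the robot as it stands.
- The arm moves only by the tool send_rows, never from a script. Its argument "moves" is a list of rows, each a list of 2 entries, a list of its own where there are three numbers: the shift along the tool's x, y, z in mm, then the turn, a rotation vector about the tool's x, y, z in degrees. A call has 1 to 20 rows; each row shifts and turns the commanded pose from where the row before left it, along the tool's axes as they then stand; what a row does not reach is not made up. A row lasts 1/8 s, in which the tool goes at most 62.5 mm and 10.7 degrees, less where a joint would pass 70% of its speed; a pose out of reach is approached as far as the arm can. A call is refused whole if a number of a shift passes 62.5 or a number of a turn 10.7, either way. A call with a gripper value outside its range is refused whole. "claw" is the gripper command: -1 is fully open, 1 is shut, values between are in proportion, set as the call begins (left out, the last holds). The fingers move at their own pace and stop on an object; the grip force is fixed at half the most. Time passes only in rows, so rows that do not move let the fingers close. It gives the time, the measured TCP pose, the force and the opening at its end, in the units of the state.
- sensors.sense(): the state, without advancing time (a new reading comes with each control period).
- imaging.grab_frame(name): name is "scene" or "top" or "wrist"; returns the picture (400x640x3 uint8, blue, green, red); there is no depth.
- imaging.calibration(name): a dict with "fx", "fy", "cx", "cy" (pixels), "position" and "rotation" of the camera in the world. Camera axes: x right, y up, looking along -z (the intrinsics and any distortion apply to the point x, -y, -z); pixel columns grow to the right and rows downward; lengths in m; the calibration is good to about 2 mm. The wrist camera is an equidistant fisheye: a pixel r from the principal point sees the ray r / f radians off the axis. A picture is of the moment at which its call begins: read the wrist's pose just before it. calibration takes no time and is no camera call; for the wrist camera it gives the pose at the moment of the call.
- r.job_done(): hands the job in, once; it reports no verdict.
The state is a dict: "time_s": time; "q": joint angles; "qd": joint speeds; "effort": joint torques, N m; "tool_pos": TCP position; "orientation": TCP orientation; "force": force on the tool from outside, world axes, zero at the start; "wrist_torque": the same for the moment, N m; "gripper_width": finger opening in m.
Only numpy, scipy, OpenCV 4.12 (cv2) and the standard library are available. Lean on these libraries where they do the work, as an engineer would, in place of code of your own. Each camera call takes 0.05 s, during which the arm holds its last target. There are 200 camera calls.

## Working session

There is one attempt and no reset: what is moved stays moved. The work goes in short steps, Python scripts to look and compute and a tool call to move; the robot and the scene stay as the last step left them, time stands still between calls to the robot, and variables do not carry over. Pictures are saved under pics/ and viewed, about 8 in all and at most 12, crops included, and the job is handed in when it is done.

Besides the shell and the picture viewer there is one more tool, called after "Emit:" as name(argument=value, ...) on one line, values as JSON. send_rows: Moves the arm, as the interface text tells. Its arguments: {"type":"object","properties":{"moves":{"type":"array","items":{"type":"array"}},"claw":{"type":"number"}},"required":["moves"]}

```bash
ls; mkdir -p pics
python3 - <<'E'
from rig import sensors, imaging
import cv2
s=sensors.sense(); print(s)
for n in ("scene","top"):
    c=imaging.calibration(n); print(n,c)
    cv2.imwrite(f"pics/{n}0.png",imaging.grab_frame(n))
print(imaging.calibration("wrist"))
E
```

```text
pics
{'time_s': 0.0, 'q': array([-8.27920848e-01,  3.59372883e-01,  1.10508532e-02, -3.53338348e-04,
       -1.22410327e+00, -2.88105485e-01]), 'qd': array([-1.43784380e-03,  4.20144310e-05,  1.68078402e-03, -9.90653376e-04,
       -3.04709153e-04, -2.56937967e-04]), 'effort': array([ 5.12966624e-03, -5.83318949e+01,  2.93433523e+01,  6.93635836e+00,
       -5.68767136e-03, -4.22101027e-05]), 'tool_pos': array([ 0.29626113, -0.60596532,  0.23036868]), 'orientation': array([-2.56988608e-04, -2.25371911e-01,  9.74272452e-01,  7.90531838e-04]), 'force': array([-0.16864685, -0.56474066,  0.01855664]), 'wrist_torque': array([ 0.02291711, -0.05466446, -0.02626126]), 'gripper_width': 0.08550618376019183}
scene {'fx': 475.03797091615905, 'fy': 475.03797091615905, 'cx': 314.41832801156687, 'cy': 205.68654328370806, 'position': array([-0.11928072, -0.43880064,  0.7017642 ]), 'rotation': array([ 0.77854913,  0.37794527, -0.21549941, -0.4523037 ])}
top {'fx': 485.3564153027563, 'fy': 485.3564153027563, 'cx': 313.2432963177192, 'cy': 198.46519714403192, 'position': array([ 0.38824549, -0.03705576,  1.216995  ]), 'rotation': array([ 0.70598753,  0.05604742, -0.05790767, -0.70362419])}
{'fx': 309.70691628693146, 'fy': 309.70691628693146, 'cx': 320.39307244716144, 'cy': 197.33123425016166, 'position': array([ 0.22423504, -0.64085908,  0.37265155]), 'rotation': array([ 0.52312466, -0.0825105 , -0.1335432 ,  0.83767465])}
```

View pics/scene0.png

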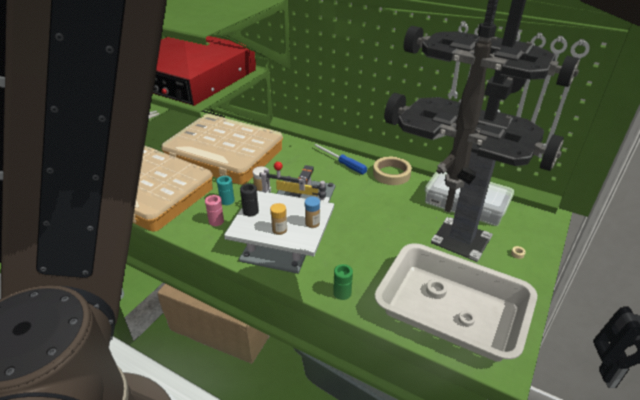

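View pics/top0.png

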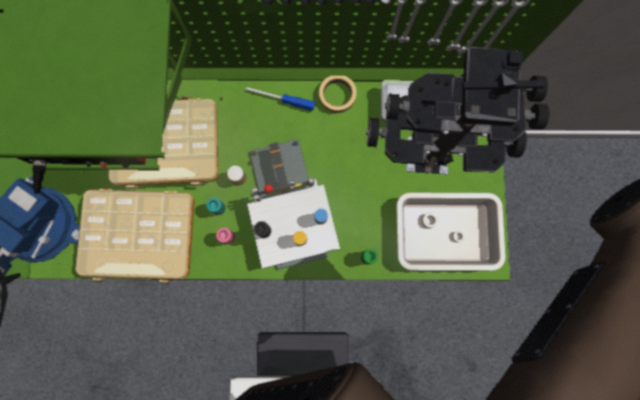

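The scene view shows the table with the sleeve (250,200) and the vials (278,218) and (312,211), and the red knob at (278,166). In the top view the table spans (249-338, 183-267), with the sleeve at (263,230). I'll enlarge both.

Run:
```python
import cv2
t=cv2.imread("pics/top0.png")[135:275,215:345]; s=cv2.imread("pics/scene0.png")[155:275,195:345]
cv2.imwrite("pics/t1.png",cv2.resize(t,None,fx=4.2,fy=4.2,interpolation=cv2.INTER_CUBIC))
cv2.imwrite("pics/s1.png",cv2.resize(s,None,fx=5,fy=5,interpolation=cv2.INTER_CUBIC))
```

```text
(no output)
```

View pics/t1.png

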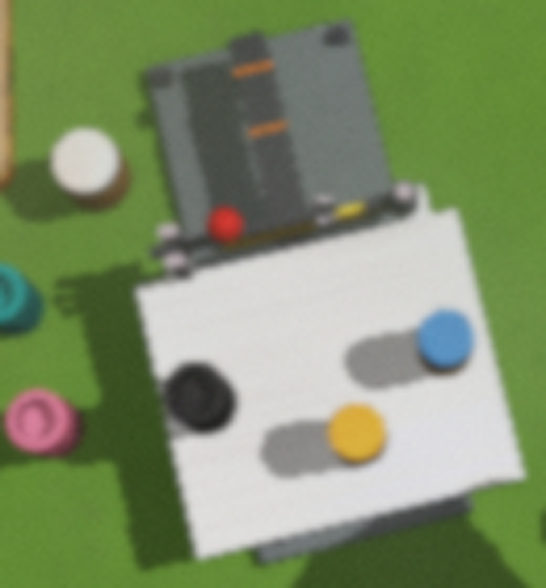

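View pics/s1.png

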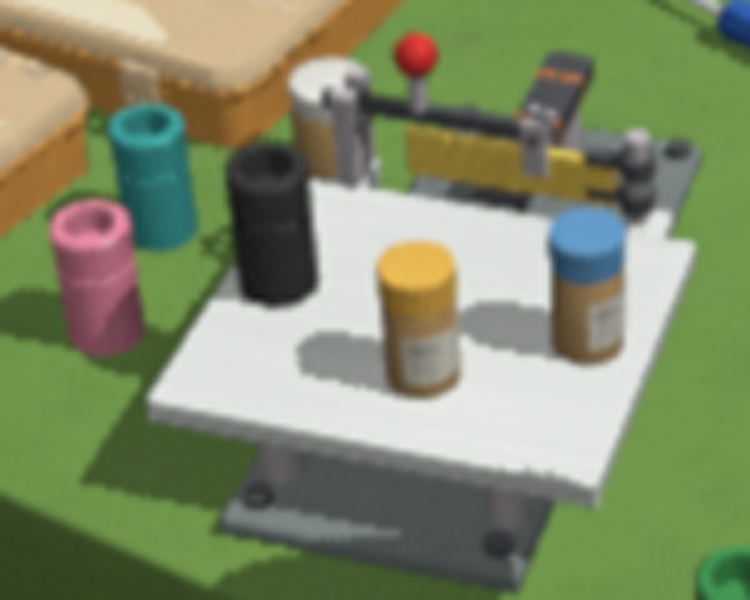

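Enlarged, the table corners, orange marks, caps and knob can all be read. Next I'll fit the fixture and object poses.

```bash
cat > h.py <<'E'
import numpy as np
from scipy.spatial.transform import Rotation as R
from scipy.optimize import least_squares
def rot(q): return R.from_quat(np.asarray(q)[[1,2,3,0]])
def proj(c,P):
    p=rot(c["rotation"]).inv().apply(np.atleast_2d(P)-c["position"])
    return np.c_[c["cx"]+c["fx"]*p[:,0]/-p[:,2], c["cy"]-c["fy"]*p[:,1]/-p[:,2]]
def ray(c,uv):
    return rot(c["rotation"]).apply([(uv[0]-c["cx"])/c["fx"],-(uv[1]-c["cy"])/c["fy"],-1])
def onplane(c,uv,z):
    d=ray(c,uv); return c["position"]+d*(z-c["position"][2])/d[2]
def fix2w(f,P):
    P=np.atleast_2d(P)/1000.; c,s=np.cos(f[2]),np.sin(f[2])
    return np.c_[f[0]+c*P[:,0]-s*P[:,1], f[1]+s*P[:,0]+c*P[:,1], P[:,2]]
def w2fix(f,P):
    d=np.asarray(P)[:2]-f[:2]; c,s=np.cos(f[2]),np.sin(f[2])
    return np.array([c*d[0]+s*d[1],-s*d[0]+c*d[1]])*1000
E
python3 - <<'E'
from h import *
from rig import imaging
T=imaging.calibration("top");S=imaging.calibration("scene")
tp=lambda p:(np.array(p)+.5)/4.2-.5+[215,135]
sp=lambda p:(np.array(p)+.5)/5-.5+[195,155]
Pt=[[0,95,60],[-160,95,60],[-160,-95,60],[0,-95,60],[108.5,0,60],[71.5,0,60]]
ut=tp([[137,288],[198,558],[523,478],[460,210],[253,69],[267,130]])
Ps=[[-160,95,60],[-160,-95,60],[0,-95,60]]; us=sp([[150,405],[597,492],[694,243]])
def res(f,w=(1,1)): return np.r_[w[0]*(proj(T,fix2w(f,Pt))-ut).ravel(),w[1]*(proj(S,fix2w(f,Ps))-us).ravel()]
for w in((1,1),(1,0),(0,1)):
    f=least_squares(res,[.55,0,0.2],args=(w,),x_scale=[.01,.01,.01]).x; print(w,f.round(4),res(f).round(1))
    if w==(1,1): F=f
np.save("F.npy",F)
for n,a,b,z in (("sleeve",(200,397),(268,165),.124),("blue",(446,339),(588,232),.120),("yel",(357,433),(417,266),.12),("knob",(226,224),(416,54),.13),("jar",(86,161),None,.058),("teal",(5,293),(148,128),.06),("pink",(40,422),(92,222),.06)):
    a=onplane(T,tp(a),z); print(n,a.round(4),w2fix(F,a).round(1), b and w2fix(F,onplane(S,sp(b),z)).round(1))
print(fix2w(F,[[8,34,130],[90,0,60],[8,-66,60]]).round(4))
E
```

```text
(1, 1) [0.5876 0.0275 0.2457] [-0.2 -0.   0.2  0.8  0.8  0.4 -0.6 -0.   0.3  0.5  0.5  0.3 -0.7 -1.2
  0.2 -1.2  0.7 -0.5]
(1, 0) [0.5884 0.0279 0.2441] [-0.3 -0.4 -0.1  0.4  0.5  0.2 -0.8 -0.3  0.3  0.2  0.4 -0.1 -0.7 -1.6
  0.1 -1.5  0.7 -0.7]
(0, 1) [0.5848 0.0267 0.2522] [ 0.2  1.4  1.   2.1  1.5  1.2 -0.3  0.9  0.4  1.7  0.6  1.4 -0.9  0.
  0.4 -0.3  0.5  0.1]
sleeve [0.4955 0.0753 0.124 ] [-77.6  68.7] [-77.5  69.1]
blue [ 0.5279 -0.057   0.12  ] [-78.4 -67.5] [-81.  -68.9]
yel [ 0.4768 -0.0092  0.12  ] [-116.4   -8.6] [-119.6  -10.2]
knob [0.589  0.0624 0.13  ] [ 9.9 33.5] [ 8.  34.2]
jar [0.6392 0.151  0.058 ] [ 80.1 107.2] None
teal [0.5613 0.1949 0.06  ] [ 15.2 168.7] [ 14.9 173.1]
pink [0.4873 0.1724 0.06  ] [-62.  164.9] [-58.1 167.2]
[[ 0.5871  0.0624  0.13  ]
 [ 0.6749  0.0494  0.06  ]
 [ 0.6114 -0.0346  0.06  ]]
```

```bash
cat >> h.py <<'E'
def state():
    from rig import sensors
    s=sensors.sense(); M=rot(s["orientation"]).as_matrix()
    return s,np.r_[s["tool_pos"],np.degrees(np.arctan2(M[1,0],M[0,0]))],np.degrees(np.arccos(-M[2,2]))
def plan(p,wps):
    """wps: (x,y,z,yawdeg,n); rows of tool shift mm and z turn deg, tool pointing down"""
    p=np.array(p,float); rows=[]
    for *t,n in wps:
        t=np.array(t,float); d=t-p; d[3]=(d[3]+180)%360-180; d/=n
        for _ in range(n):
            a=np.radians(p[3]); 
            rows.append([[round(1000*v,1) for v in (d[0]*np.cos(a)+d[1]*np.sin(a), d[0]*np.sin(a)-d[1]*np.cos(a), -d[2])],[0,0,round(-d[3],2)]]); p=p+d
    print(len(rows),rows,"\nend",p.round(4)); return p
E
python3 - <<'E'
from h import *
s,p,t=state(); print(p,t)
plan(p,[(.34,-.32,.26,-154,8),(.46,-.02,.24,-76,9),(.56,.045,.20,-76,3)])
E
```

```text
[   0.29627771   -0.60602866    0.23046964 -153.94841135] 0.08403063545866524
20 [[[np.float64(-20.6), np.float64(29.7), np.float64(-3.7)], [0, 0, np.float64(0.01)]], [[np.float64(-20.6), np.float64(29.7), np.float64(-3.7)], [0, 0, np.float64(0.01)]], [[np.float64(-20.6), np.float64(29.7), np.float64(-3.7)], [0, 0, np.float64(0.01)]], [[np.float64(-20.6), np.float64(29.7), np.float64(-3.7)], [0, 0, np.float64(0.01)]], [[np.float64(-20.6), np.float64(29.7), np.float64(-3.7)], [0, 0, np.float64(0.01)]], [[np.float64(-20.6), np.float64(29.7), np.float64(-3.7)], [0, 0, np.float64(0.01)]], [[np.float64(-20.6), np.float64(29.7), np.float64(-3.7)], [0, 0, np.float64(0.01)]], [[np.float64(-20.6), np.float64(29.7), np.float64(-3.7)], [0, 0, np.float64(0.01)]], [[np.float64(-26.6), np.float64(24.1), np.float64(2.2)], [0, 0, np.float64(-8.67)]], [[np.float64(-29.9), np.float64(19.8), np.float64(2.2)], [0, 0, np.float64(-8.67)]], [[np.float64(-32.6), np.float64(15.1), np.float64(2.2)], [0, 0, np.float64(-8.67)]], [[np.float64(-34.5), np.float64(10.0), np.float64(2.2)], [0, 0, np.float64(-8.67)]], [[np.float64(-35.6), np.float64(4.7), np.float64(2.2)], [0, 0, np.float64(-8.67)]], [[np.float64(-35.9), np.float64(-0.7), np.float64(2.2)], [0, 0, np.float64(-8.67)]], [[np.float64(-35.4), np.float64(-6.1), np.float64(2.2)], [0, 0, np.float64(-8.67)]], [[np.float64(-34.1), np.float64(-11.4), np.float64(2.2)], [0, 0, np.float64(-8.67)]], [[np.float64(-31.9), np.float64(-16.4), np.float64(2.2)], [0, 0, np.float64(-8.67)]], [[np.float64(-13.0), np.float64(-37.6), np.float64(13.3)], [0, 0, np.float64(-0.0)]], [[np.float64(-13.0), np.float64(-37.6), np.float64(13.3)], [0, 0, np.float64(-0.0)]], [[np.float64(-13.0), np.float64(-37.6), np.float64(13.3)], [0, 0, np.float64(-0.0)]]] 
end [ 5.6e-01  4.5e-02  2.0e-01 -7.6e+01]
```

Emit:
send_rows(moves=[[[-20.6, 29.7, -3.7], [0, 0, 0]], [[-20.6, 29.7, -3.7], [0, 0, 0]], [[-20.6, 29.7, -3.7], [0, 0, 0]], [[-20.6, 29.7, -3.7], [0, 0, 0]], [[-20.6, 29.7, -3.7], [0, 0, 0]], [[-20.6, 29.7, -3.7], [0, 0, 0]], [[-20.6, 29.7, -3.7], [0, 0, 0]], [[-20.6, 29.7, -3.7], [0, 0, 0]], [[-26.6, 24.1, 2.2], [0, 0, -8.7]], [[-29.9, 19.8, 2.2], [0, 0, -8.7]], [[-32.6, 15.1, 2.2], [0, 0, -8.7]], [[-34.5, 10, 2.2], [0, 0, -8.7]], [[-35.6, 4.7, 2.2], [0, 0, -8.7]], [[-35.9, -0.7, 2.2], [0, 0, -8.7]], [[-35.4, -6.1, 2.2], [0, 0, -8.7]], [[-34.1, -11.4, 2.2], [0, 0, -8.7]], [[-31.9, -16.4, 2.2], [0, 0, -8.7]], [[-13, -37.6, 13.3], [0, 0, 0]], [[-13, -37.6, 13.3], [0, 0, 0]], [[-13, -37.6, 13.3], [0, 0, 0]]], claw=-1)

```text
time_s: 2.6
tool_pos: [0.5596, 0.0465, 0.2005]
orientation: [0.0, 0.79, -0.613, -0.0]
force: [0.2, -0.3, 0.3]
gripper_width: 0.0855
```

```bash
cat >> h.py <<'E'
def wuv(c,P):
    p=rot(c["rotation"]).inv().apply(np.atleast_2d(P)-c["position"]); p=p*[1,-1,-1]
    th=np.arctan2(np.hypot(p[:,0],p[:,1]),p[:,2]); ph=np.arctan2(p[:,1],p[:,0])
    return np.c_[c["cx"]+c["fx"]*th*np.cos(ph), c["cy"]+c["fy"]*th*np.sin(ph)]
def wray(c,uv):
    d=np.array([uv[0]-c["cx"],uv[1]-c["cy"]])/c["fx"]; th=np.hypot(*d)
    v=np.array([np.sin(th)*d[0]/th,-np.sin(th)*d[1]/th,-np.cos(th)]); return rot(c["rotation"]).apply(v)
def wplane(c,uv,z):
    d=wray(c,uv); return c["position"]+d*(z-c["position"][2])/d[2]
E
python3 - <<'E'
from h import *
from rig import imaging
import cv2,pickle
s,p,t=state(); print(p,t,s["time_s"],s["q"].round(2),s["force"].round(1))
c=imaging.calibration("wrist"); im=imaging.grab_frame("wrist"); pickle.dump(c,open("w1.pkl","wb"))
F=np.load("F.npy"); print(c, wuv(c,fix2w(F,[[8,34,130],[0,95,60],[0,-95,60],[-160,95,60],[71.5,0,60],[108.5,0,60]])).round(0))
cv2.imwrite("pics/w1.png",cv2.resize(im,(800,500),interpolation=cv2.INTER_CUBIC))
E
```

```text
[ 5.59623313e-01  4.64746745e-02  2.00529558e-01 -7.56267815e+01] 0.021757878346544093 2.6 [ 0.43  0.2  -0.29 -0.   -1.09 -0.18] [ 0.2 -0.3  0.3]
{'fx': 309.70691628693146, 'fy': 309.70691628693146, 'cx': 320.39307244716144, 'cy': 197.33123425016166, 'position': array([ 0.5789124 , -0.03037925,  0.34271107]), 'rotation': array([-0.12342401,  0.02004606, -0.15597073,  0.97981519])} [[279. 221.]
 [298. 250.]
 [295.  55.]
 [446. 247.]
 [222. 159.]
 [187. 160.]]
```

View pics/w1.png

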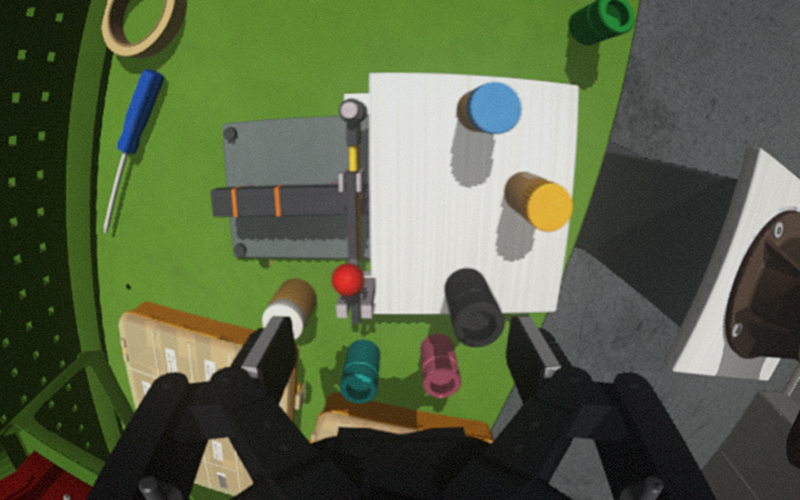

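The wrist view puts the knob at (348,280), the marks at (277,201) and (234,203), and the table corners within 2 px of prediction. I'll apply a 1 mm y correction and go to the knob.

Run:
```python
from h import *
import pickle
F=np.load("F.npy"); F[:2]+=.001*np.array([-np.sin(F[2]),np.cos(F[2])]); np.save("F.npy",F); print(F)
c=pickle.load(open("w1.pkl","rb"))
for n,u,z in(("sl",(476,322),.124),("blue",(494,108),.12),("yel",(548,206),.12)): print(n,w2fix(F,wplane(c,np.array(u)/1.25,z)))
k=fix2w(F,[8,34,114])[0]; s,p,t=state(); print(k)
plan(p,[(k[0],k[1],.2,-75.9,2),(*k,-75.9,5)])
```

```text
[0.5873301  0.02846983 0.24567423]
sl [-72.54405059  67.90787019]
blue [-76.29703356 -66.29954229]
yel [-113.85328159   -9.08397183]
[0.58682074 0.06339461 0.114     ]
7 [[[np.float64(-4.2), np.float64(-13.7), np.float64(-1.0)], [0, 0, np.float64(0.16)]], [[np.float64(-4.3), np.float64(-13.7), np.float64(-1.0)], [0, 0, np.float64(0.16)]], [[np.float64(0.0), np.float64(-0.0), np.float64(17.2)], [0, 0, np.float64(-0.0)]], [[np.float64(0.0), np.float64(-0.0), np.float64(17.2)], [0, 0, np.float64(-0.0)]], [[np.float64(0.0), np.float64(-0.0), np.float64(17.2)], [0, 0, np.float64(-0.0)]], [[np.float64(0.0), np.float64(-0.0), np.float64(17.2)], [0, 0, np.float64(-0.0)]], [[np.float64(0.0), np.float64(-0.0), np.float64(17.2)], [0, 0, np.float64(-0.0)]]] 
end [ 5.868e-01  6.340e-02  1.140e-01 -7.590e+01]
```

Emit:
send_rows(moves=[[[-4.2, -13.7, -1], [0, 0, 0.1]], [[-4.3, -13.7, -1], [0, 0, 0.1]], [[0, 0, 17.2], [0, 0, 0]], [[0, 0, 17.2], [0, 0, 0]], [[0, 0, 17.2], [0, 0, 0]], [[0, 0, 17.2], [0, 0, 0]], [[0, 0, 17.2], [0, 0, 0]], [[0, 0, 0], [0, 0, 0]], [[0, 0, 0], [0, 0, 0]]], claw=-0.3)

```text
time_s: 3.78
tool_pos: [0.5837, 0.0607, 0.1175]
orientation: [-0.0, 0.789, -0.615, 0.0]
force: [1.5, -0.7, 0.7]
gripper_width: 0.0557
```

Run:
```python
from h import *
from rig import imaging
import cv2
s,p,t=state(); print(p,t,s["force"],s["gripper_width"])
im=imaging.grab_frame("wrist"); cv2.imwrite("pics/w2.png",cv2.resize(im[180:400,140:500],None,fx=2,fy=2,interpolation=cv2.INTER_CUBIC))
```

```text
[ 5.83704936e-01  6.06827828e-02  1.17510078e-01 -7.58320948e+01] 0.02811111466771346 [ 1.49626709 -0.68290766  0.65536348] 0.05568821836865785
```

View pics/w2.png

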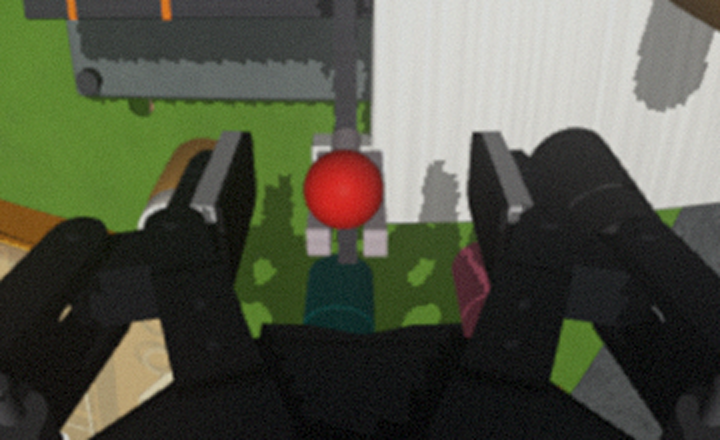

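The ball (343,190) sits about 4 mm towards fixture +x of the jaw middle (361), which matches the TCP shortfall. I'll correct that and grip.

Emit:
send_rows(moves=[[[-1, -2, 1.5], [0, 0, 0]], [[-1, -2, 1.5], [0, 0, 0]], [[0, 0, 0], [0, 0, 0]], [[0, 0, 0], [0, 0, 0]]], claw=0.2)

```text
time_s: 4.32
tool_pos: [0.5867, 0.0636, 0.1142]
orientation: [-0.0, 0.789, -0.615, 0.0]
force: [-0.4, 0.0, 0.5]
gripper_width: 0.0339
```

Emit:
send_rows(moves=[[[0, 0, 0], [0, 0, 0]], [[0, 0, 0], [0, 0, 0]], [[0, 0, 0], [0, 0, 0]], [[0, 0, 0], [0, 0, 0]], [[0, 0, 0], [0, 0, 0]], [[0, 0, 0], [0, 0, 0]]], claw=1)

```text
time_s: 5.08
tool_pos: [0.5873, 0.0638, 0.1145]
orientation: [-0.0, 0.789, -0.615, 0.0]
force: [4.7, 0.6, 1.3]
gripper_width: 0.0165
```

Emit:
send_rows(moves=[[[2.6, 0, -4.3], [0, 0, 0]], [[2.9, 0, -4.1], [0, 0, 0]], [[3.2, 0, -3.8], [0, 0, 0]], [[3.5, 0, -3.6], [0, 0, 0]], [[0, 0, 0], [0, 0, 0]], [[0, 0, 0], [0, 0, 0]]])

```text
time_s: 5.82
tool_pos: [0.59, 0.0524, 0.1299]
orientation: [-0.001, 0.789, -0.615, -0.0]
force: [4.1, 3.9, -1.3]
gripper_width: 0.0163
```

Run:
```python
from h import *
from rig import imaging
import cv2
s,p,t=state(); F=np.load("F.npy"); print(p,t,w2fix(F,p),s["force"],s["gripper_width"])
im=imaging.grab_frame("wrist"); sc=imaging.grab_frame("scene")
a=cv2.resize(im[120:400,160:480],None,fx=1.25,fy=1.25); b=cv2.resize(sc[140:260,195:345],None,fx=2.6,fy=350/120.)
cv2.imwrite("pics/w3.png",np.hstack([a,b]))
# swing rows: knob arc r0 -> r1 about hinge
H=fix2w(F,[8,-66,0])[0]
r0=45+42.77
d=p[:2]-H[:2]; print("r",np.hypot(*d), "ang", np.degrees(np.arctan2(-d[0],d[1])+F[2]))
```

```text
[ 5.89987062e-01  5.24195626e-02  1.29900956e-01 -7.58382066e+01] 0.07046586151926096 [ 8.40200285 22.5844093 ] [ 4.11107248  3.87029023 -1.29953268] 0.016345974996938246
r 0.08858532145282157 ang 27.892182503954793
```

View pics/w3.png

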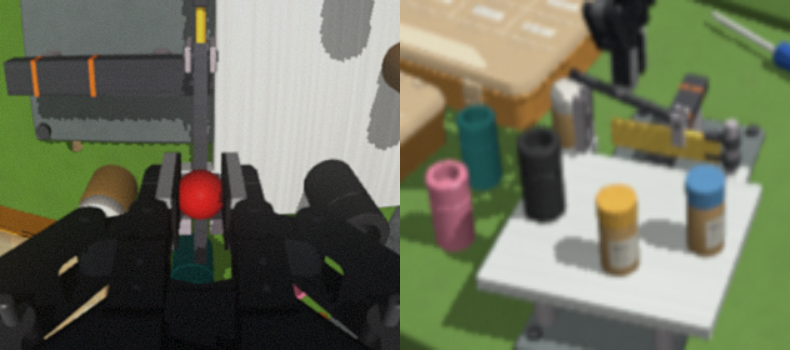

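The bar is clearly lifted out of the catch with the knob held. Next I'll swing the gate.

Emit:
send_rows(moves=[[[0.5, -9.2, 0], [0, 0, 6]], [[0.5, -9.2, 0], [0, 0, 6]], [[0.5, -9.2, 0], [0, 0, 6]], [[0.5, -9.2, 0], [0, 0, 6]], [[0.5, -9.2, 0], [0, 0, 6]], [[-1, -9.3, 2], [0, 0, 6]], [[-1, -9.4, 2], [0, 0, 6]], [[-1, -9.6, 2], [0, 0, 6]], [[-1, -9.8, 2], [0, 0, 6]], [[-1, -9.9, 2], [0, 0, 6]], [[-1, -10.1, 2], [0, 0, 6]], [[-1, -10.2, 2], [0, 0, 6]], [[-1, -10.3, 1.8], [0, 0, 6]], [[0.5, -10.5, 0], [0, 0, 6]], [[0.5, -10.5, 0], [0, 0, 6]], [[0.5, -10.5, 0], [0, 0, 6]], [[0.5, -10.5, 0], [0, 0, 6]], [[0, 0, 0], [0, 0, 0]], [[0, 0, 0], [0, 0, 0]]])

```text
time_s: 8.3
tool_pos: [0.7102, -0.0307, 0.1153]
orientation: [-0.001, -0.019, 1.0, -0.001]
force: [-1.4, -2.8, 9.1]
gripper_width: 0.0165
```

Run:
```python
from h import *
s,p,t=state(); F=np.load("F.npy"); f=w2fix(F,p); print(p,t,f,s["force"],s["gripper_width"],s["q"].round(2))
d=f-[8,-66]; print(np.hypot(*d),np.degrees(np.arctan2(d[0],d[1])))
```

```text
[ 7.10232419e-01 -3.06514774e-02  1.15280134e-01 -1.77846192e+02] 0.09652516463152386 [104.83308232 -87.23722111] [-1.42268537 -2.83151528  9.13494648] 0.016542225357509988 [ 0.23  0.5  -0.04  0.   -1.03 -1.76]
99.13458222373708 102.37013192110129
```

Emit:
send_rows(moves=[[[0, 0, 0], [0, 0, 0]], [[0, 0, 0], [0, 0, 0]], [[0, 0, 0], [0, 0, 0]], [[0, 0, -10], [0, 0, 0]], [[0, 0, -30], [0, 0, 0]], [[0, 0, -40], [0, 0, 0]], [[0, 0, -40], [0, 0, 0]]], claw=-0.4)

```text
time_s: 9.18
tool_pos: [0.7109, -0.0296, 0.2361]
orientation: [0.0, -0.019, 1.0, -0.0]
force: [0.8, 1.6, -0.8]
gripper_width: 0.06
```

```bash
sed -i 's/round(1000\*v,1)/float(round(1000*v,1))/; s/round(-d\[3\],2)/float(round(-d[3],2))/' h.py
python3 - <<'E'
from h import *
s,p,t=state(); F=np.load("F.npy"); print(p,s["force"])
a=fix2w(F,[-105,102,150])[0]
plan(p,[(.58,.03,.24,-120,6),(a[0],a[1],.19,-34.5,9)])
E
```

```text
[ 7.10919356e-01 -2.95654887e-02  2.36077335e-01 -1.77834035e+02] [ 0.84639409  1.59087063 -0.76031829]
15 [[[21.4, 10.7, -0.7], [0, 0, -9.64]], [[19.3, 14.2, -0.7], [0, 0, -9.64]], [[16.7, 17.2, -0.7], [0, 0, -9.64]], [[13.6, 19.8, -0.7], [0, 0, -9.64]], [[10.1, 21.8, -0.7], [0, 0, -9.64]], [[6.3, 23.1, -0.7], [0, 0, -9.64]], [[-0.3, 15.5, 5.6], [0, 0, -9.5]], [[-2.8, 15.2, 5.6], [0, 0, -9.5]], [[-5.3, 14.5, 5.6], [0, 0, -9.5]], [[-7.6, 13.5, 5.6], [0, 0, -9.5]], [[-9.8, 12.0, 5.6], [0, 0, -9.5]], [[-11.6, 10.2, 5.6], [0, 0, -9.5]], [[-13.1, 8.2, 5.6], [0, 0, -9.5]], [[-14.3, 5.9, 5.6], [0, 0, -9.5]], [[-15.1, 3.5, 5.6], [0, 0, -9.5]]] 
end [  0.4607   0.1019   0.19   -34.5   ]
```

Emit:
send_rows(moves=[[[21.4, 10.7, -0.7], [0, 0, -9.64]], [[19.3, 14.2, -0.7], [0, 0, -9.64]], [[16.7, 17.2, -0.7], [0, 0, -9.64]], [[13.6, 19.8, -0.7], [0, 0, -9.64]], [[10.1, 21.8, -0.7], [0, 0, -9.64]], [[6.3, 23.1, -0.7], [0, 0, -9.64]], [[-0.3, 15.5, 5.6], [0, 0, -9.5]], [[-2.8, 15.2, 5.6], [0, 0, -9.5]], [[-5.3, 14.5, 5.6], [0, 0, -9.5]], [[-7.6, 13.5, 5.6], [0, 0, -9.5]], [[-9.8, 12, 5.6], [0, 0, -9.5]], [[-11.6, 10.2, 5.6], [0, 0, -9.5]], [[-13.1, 8.2, 5.6], [0, 0, -9.5]], [[-14.3, 5.9, 5.6], [0, 0, -9.5]], [[-15.1, 3.5, 5.6], [0, 0, -9.5]], [[0, 0, 0], [0, 0, 0]], [[0, 0, 0], [0, 0, 0]]], claw=0.5)

```text
time_s: 11.3
tool_pos: [0.4613, 0.1019, 0.1887]
orientation: [-0.0, 0.955, -0.298, 0.0]
force: [0.2, 0.3, -0.3]
gripper_width: 0.0216
```

Run:
```python
from h import *
from rig import imaging
import cv2,pickle
s,p,t=state(); F=np.load("F.npy"); print(p,t,w2fix(F,p),s["force"],s["gripper_width"],s["q"].round(2),s["time_s"])
c=imaging.calibration("wrist"); im=imaging.grab_frame("wrist"); pickle.dump(c,open("w4.pkl","wb"))
print(wuv(c,fix2w(F,[[-75,68,124],[0,95,60],[0,-95,60],[-160,95,60],[-160,-95,60],[71.5,0,60],[108.5,0,60]])).round(1)*1.25)
cv2.imwrite("pics/w4.png",cv2.resize(im,(800,500),interpolation=cv2.INTER_CUBIC))
```

```text
[  0.46130675   0.10192781   0.18874833 -34.63803526] 0.06565120847846284 [-104.37357555  101.90248659] [ 0.15379926  0.31280778 -0.33377216] 0.021647807070334528 [ 0.64  0.06 -0.48  0.   -1.03  0.33] 11.3
[[400.875 187.75 ]
 [295.875 134.375]
 [472.5   -54.625]
 [461.375 274.125]
 [624.25   97.   ]
 [308.75  -24.5  ]
 [273.5   -48.125]]
```

View pics/w4.png

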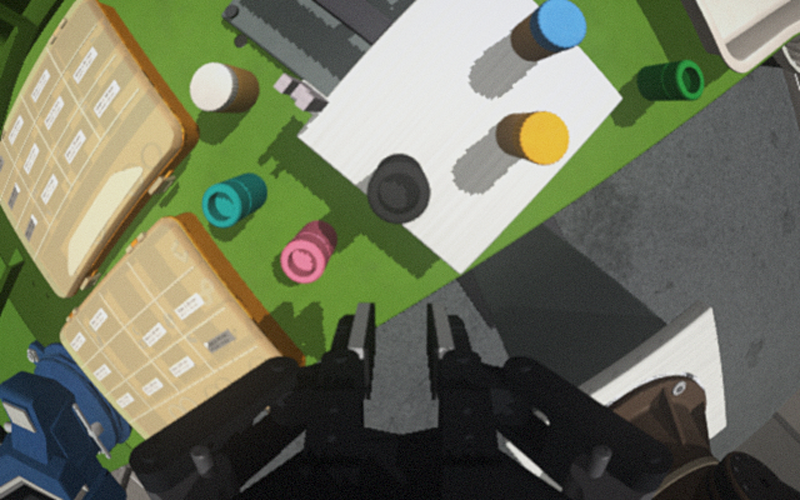

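The rim centre of the sleeve is at (399,189) against a predicted (401,188), and the corners match within about 3 px. I'll descend behind it with the fork and push slowly.

Emit:
send_rows(moves=[[[0, 0, 25], [0, 0, 0]], [[0, 0, 25], [0, 0, 0]], [[0, 0, 25], [0, 0, 0]], [[0, 0, 25], [0, 0, 0]], [[0, 0, 15], [0, 0, 0]], [[0, 0, 5], [0, 0, 0]], [[0, 0, 0], [0, 0, 0]], [[5, 0, 0], [0, 0, 0]], [[5, 0, 0], [0, 0, 0]], [[4, 0, 0], [0, 0, 0]], [[2, 0, 0], [0, 0, 0]], [[2, 0, 0], [0, 0, 0]], [[3, 0, 0], [0, 0, 0]], [[4, 0, 0], [0, 0, 0]], [[4, 0, 0], [0, 0, 0]], [[4, 0, 0], [0, 0, 0]], [[4, 0, 0], [0, 0, 0]]])

```text
time_s: 13.48
tool_pos: [0.4913, 0.0806, 0.068]
orientation: [0.0, 0.955, -0.297, -0.0]
force: [-3.2, 1.3, 2.1]
gripper_width: 0.0215
```

```bash
cat > chk.py <<'E'
from h import *
from rig import imaging
import cv2,pickle,sys
s,p,t=state(); F=np.load("F.npy"); f=w2fix(F,p); print("tcp",p,"fix",f,"yaw_f",p[3]-np.degrees(F[2]),s["force"].round(1),s["gripper_width"],s["time_s"])
if len(sys.argv)>1:
    n=sys.argv[1]; c=imaging.calibration("wrist"); im=imaging.grab_frame("wrist"); pickle.dump(c,open(n+".pkl","wb"))
    cv2.imwrite(f"pics/{n}.png",im); cv2.imwrite(f"pics/{n}b.png",cv2.resize(im[0:330,120:520],(800,660))[:600])
E
python3 chk.py w5
```

```text
tcp [  0.49134886   0.08055188   0.06796137 -34.50457487] fix [-80.43237513  73.86184907] yaw_f -48.58067154919674 [-3.2  1.3  2.1] 0.021487431976313573 13.475
```

Emit:
send_rows(moves=[[[5, 0, 0], [0, 0, 0]], [[5, 0, 0], [0, 0, 0]], [[5, 0, 0], [0, 0, 0]], [[5, 0, 0], [0, 0, 0]], [[5, 0, 0], [0, 0, 0]], [[5, 0, 0], [0, 0, 0]], [[5, 0, 0], [0, 0, 0]], [[5, 0, 0], [0, 0, 0]], [[5, 0, 0], [0, 0, 0]], [[5, 0, 0], [0, 0, 0]], [[5, 0, 0], [0, 0, 0]], [[5, 0, 0], [0, 0, 0]], [[5, 0, 0], [0, 0, 0]], [[4, 0, 0], [0, 0, 0]], [[2, 0, 0], [0, 0, 0]], [[1, 0, 0], [0, 0, 0]], [[0, 0, 0], [0, 0, 0]]])

```text
time_s: 15.65
tool_pos: [0.5506, 0.04, 0.068]
orientation: [0.0, 0.955, -0.297, -0.0]
force: [-0.7, 1.1, -0.0]
gripper_width: 0.0213
```

```bash
python3 chk.py w6
```

```text
tcp [  0.5506016    0.03997683   0.06796526 -34.50298415] fix [-32.82705654  20.09424552] yaw_f -48.579080827155366 [-0.7  1.1 -0. ] 0.02125438239005274 15.65
```

View pics/w6b.png

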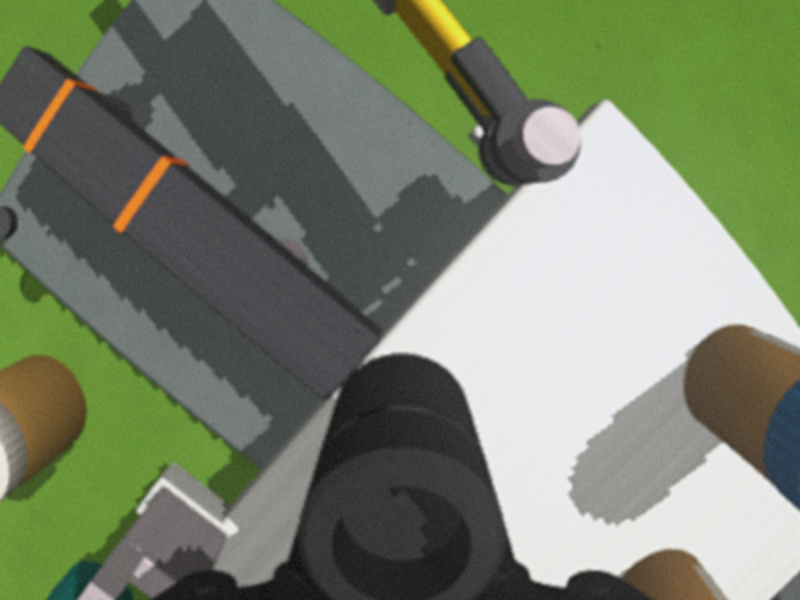

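The sleeve stands upright and nested in the fork at (405,545), just before the rail start (325-381, 334-397). The gate is wide open and the marks are visible. Next I'll measure in this view.

Run:
```python
from h import *
import pickle
F=np.load("F.npy"); c=pickle.load(open("w6.pkl","rb"))
g=lambda u:(np.array(u)+.5)/2-.5+[120,0]
for n,u in (("r+",(325,397)),("r-",(381,334)),("n+",(121,230)),("n-",(167,157)),("f+",(29,150)),("f-",(72,82)),("corner 0,-95",(607,100))): print(n,w2fix(F,wplane(c,g(u),.06)).round(1))
for u in ((405,545),(404,540)): print("sl",w2fix(F,wplane(c,g(u),.124)).round(1))
d=np.array([.6615,-.75]); print("expected",np.array([-32.83,20.09])+24.6*d)
```

```text
r+ [ 1.3 10.9]
r- [  1.3 -11. ]
n+ [70.4 11.7]
n- [ 71.8 -10.6]
f+ [107.6  11.8]
f- [108. -10.]
corner 0,-95 [ -0.5 -92.8]
sl [-16.6   0.7]
sl [-15.8   0.1]
expected [-16.5571   1.64  ]
```

Emit:
send_rows(moves=[[[-2, 0, 0], [0, 0, 0]], [[-3, 0, 0], [0, 0, 0]], [[0.2, 3.1, 0], [0, 0, -6.1]], [[0.2, 3.1, 0], [0, 0, -6.1]], [[0.2, 3.1, 0], [0, 0, -6.1]], [[0.2, 3.1, 0], [0, 0, -6.1]], [[0.2, 3.1, 0], [0, 0, -6.1]], [[0.2, 3.1, 0], [0, 0, -6.1]], [[0.2, 3.1, 0], [0, 0, -6.1]], [[0.2, 3.1, 0], [0, 0, -6.1]], [[0, 0, 0], [0, 0, 0]], [[0, 0, 0], [0, 0, 0]]])

```text
time_s: 17.2
tool_pos: [0.5425, 0.0192, 0.0681]
orientation: [-0.0, 0.992, 0.123, 0.0]
force: [0.2, -0.2, 0.1]
gripper_width: 0.0214
```

```bash
python3 chk.py w7
```

```text
tcp [ 0.54251912  0.01919987  0.06805909 14.17038742] fix [-45.72002441   1.90688304] yaw_f 0.09429074080718891 [ 0.2 -0.2  0.1] 0.02143587722524362 17.2
```

View pics/w7b.png

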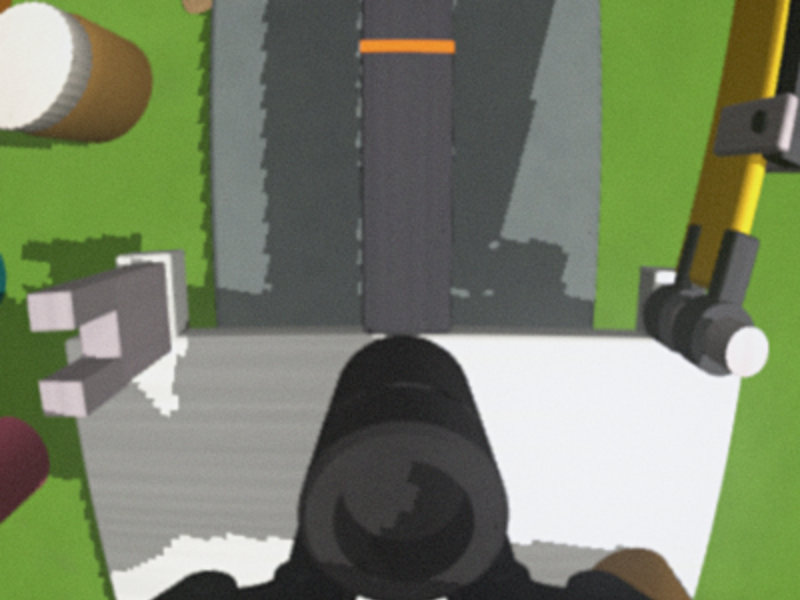

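Rail centre is at column 407 along its length, and the sleeve at about 404. Now I'll work out the small lateral offset.

Run:
```python
from h import *
import pickle
F=np.load("F.npy"); c=pickle.load(open("w7.pkl","rb"))
g=lambda u:(np.array(u)+.5)/[2,2]-.5+[120,0]
for n,u in (("r+",(364,331)),("r-",(450,331)),("n+",(360,46)),("n-",(455,46))): print(n,w2fix(F,wplane(c,g(u),.06)).round(2))
print("sl",w2fix(F,wplane(c,g((404,518)),.124)).round(1))
print("foot front",w2fix(F,wplane(c,g((403,336)),.124)).round(1))
P=c["position"]; print("cam fix",w2fix(F,P), c["rotation"])
```

```text
r+ [ 1.07 11.7 ]
r- [ 1.11 -9.64]
n+ [71.58 12.36]
n- [ 71.7  -10.22]
sl [-15.3   2. ]
foot front [14.1  2.2]
cam fix [33.4873266   2.51193009] [ 0.77904937 -0.12419856  0.09669155 -0.60688347]
```

Emit:
send_rows(moves=[[[2, 1, 0], [0, 0, 0]], [[2, 0, 0], [0, 0, 0]], [[2, 0, 0], [0, 0, 0]], [[3, 0, 0], [0, 0, 0]], [[4, 0, 0], [0, 0, 0]], [[4, 0, 0], [0, 0, 0]], [[4, 0, 0], [0, 0, 0]], [[4, 0, 0], [0, 0, 0]], [[4, 0, 0], [0, 0, 0]], [[4, 0, 0], [0, 0, 0]], [[4, 0, 0], [0, 0, 0]], [[4, 0, 0], [0, 0, 0]], [[4, 0, 0], [0, 0, 0]], [[4, 0, 0], [0, 0, 0]], [[4, 0, 0], [0, 0, 0]], [[4, 0, 0], [0, 0, 0]], [[4, 0, 0], [0, 0, 0]], [[3, 0, 0], [0, 0, 0]], [[2, 0, 0], [0, 0, 0]], [[0, 0, 0], [0, 0, 0]]])

```text
time_s: 19.75
tool_pos: [0.607, 0.0345, 0.068]
orientation: [-0.0, 0.992, 0.124, 0.0]
force: [-0.9, 0.4, -0.6]
gripper_width: 0.0212
```

```bash
python3 chk.py w8
```

```text
tcp [ 0.60695316  0.03445863  0.06800458 14.29741348] fix [20.49038425  1.03645318] yaw_f 0.22131679868289744 [-0.9  0.4 -0.6] 0.021237988679284732 19.75
```

View pics/w8b.png

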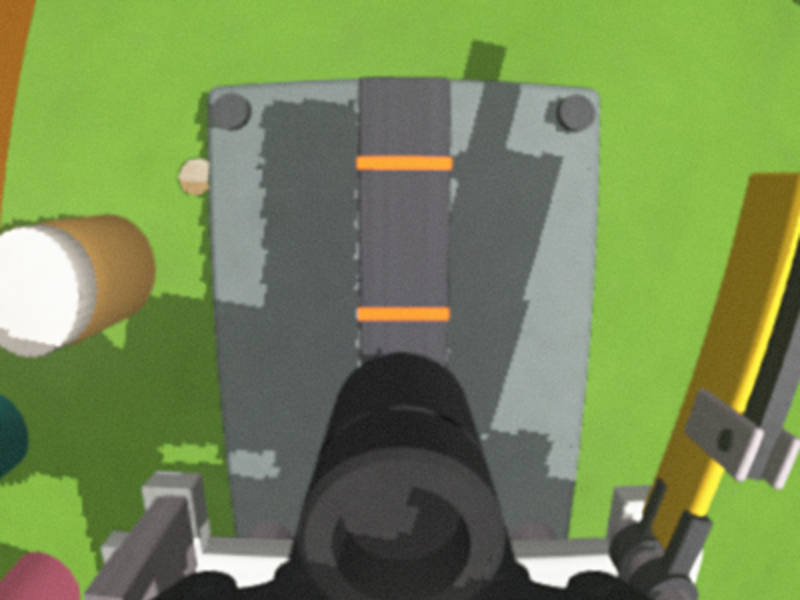

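Rail centre is at columns 403-404 and the sleeve body at about 403, so it is centred. The foot's front edge is at row 353, just short of the near mark at row 314.

Run:
```python
from h import *
import pickle
F=np.load("F.npy"); c=pickle.load(open("w8.pkl","rb"))
g=lambda u:(np.array(u)+.5)/2-.5+[120,0]
for n,u,z in (("n",(403,314),.06),("f",(404.5,163),.06),("top",(403,545),.124),("foot front",(403,353),.06),("footmid",(403.5,387),.06)): print(n,w2fix(F,wplane(c,g(u),z)).round(2))
```

```text
n [71.59  1.28]
f [108.54   1.08]
top [45.89  1.34]
foot front [61.67  1.24]
footmid [52.76  1.07]
```

Emit:
send_rows(moves=[[[3, 0, 0], [0, 0, 0]], [[4, 0, 0], [0, 0, 0]], [[4, 0, 0], [0, 0, 0]], [[4, 0, 0], [0, 0, 0]], [[4, 0, 0], [0, 0, 0]], [[4, 0, 0], [0, 0, 0]], [[4, 0, 0], [0, 0, 0]], [[4, 0, 0], [0, 0, 0]], [[4, 0, 0], [0, 0, 0]], [[3, 0, 0], [0, 0, 0]], [[2, 0, 0], [0, 0, 0]], [[1, 0, 0], [0, 0, 0]], [[1, 0, 0], [0, 0, 0]], [[0, 0, 0], [0, 0, 0]], [[0, 0, 0], [0, 0, 0]]])

```text
time_s: 21.68
tool_pos: [0.6475, 0.0448, 0.068]
orientation: [-0.0, 0.992, 0.124, 0.0]
force: [-1.2, -0.7, 0.6]
gripper_width: 0.0215
```

```bash
python3 chk.py w9
python3 - <<'E'
import cv2,numpy as np
im=cv2.imread("pics/w9.png"); h=cv2.cvtColor(im,cv2.COLOR_BGR2HSV)
m=cv2.inRange(h,(5,150,150),(22,255,255)); n,l,st,ce=cv2.connectedComponentsWithStats(m)
for i in range(1,n):
    if st[i,4]>15: print(st[i],ce[i].round(1))
# dark profile below far mark on column of the rail centre, and grey values
print(im[130:215:2,320:324].mean((1,2)).round(0))
E
```

```text
tcp [ 0.64747337  0.04478531  0.06799762 14.29431158] fix [62.30546928  1.19811779] yaw_f 0.21821489417644102 [-1.2 -0.7  0.6] 0.021512700897190148 21.675
[ 101    0   45  151 3539] [120.7  72.3]
[101 152   1  21  21] [101. 162.]
[299 163  46   7 313] [321.7 166. ]
[163 180  22  19  73] [174.4 189.8]
[566 199  24  51  82] [582.3 226. ]
[ 12 205   5   7  26] [ 14.  208.1]
[ 28 213  28  30  57] [ 44.5 224.6]
[  57  237   40  135 1886] [ 76.  298.8]
[ 98. 100.  99.  99.  99.  99.  96.  98.  99.  96.  96. 100.  97.  97.
  97.  97. 107. 155. 153. 149. 101.  97.  96.  66.  36.  33.  34.  35.
  34.  34.  31.  33.  38.  34.  32.  32.  43.  56.  30.  33.  31.  32.
  30.]
```

Run:
```python
from h import *
import pickle
F=np.load("F.npy"); c=pickle.load(open("w9.pkl","rb"))
for v in (166,175,176,177): print(v,w2fix(F,wplane(c,(321.7,v),.06)).round(2))
```

```text
166 [108.73   1.21]
175 [104.13   1.18]
176 [103.62   1.18]
177 [103.1    1.18]
```

Emit:
send_rows(moves=[[[1.5, 0, 0], [0, 0, 0]], [[1, 0, 0], [0, 0, 0]], [[1, 0, 0], [0, 0, 0]], [[0, 0, 0], [0, 0, 0]], [[0, 0, 0], [0, 0, 0]], [[-1, 0, 0], [0, 0, 0]], [[-3, 0, 0], [0, 0, 0]], [[-6, 0, 0], [0, 0, 0]], [[-10, 0, 0], [0, 0, 0]], [[-10, 0, 0], [0, 0, 0]], [[0, 0, 0], [0, 0, 0]]])

```text
time_s: 23.1
tool_pos: [0.6209, 0.038, 0.0683]
orientation: [-0.0, 0.992, 0.124, -0.0]
force: [0.7, -0.4, 0.4]
gripper_width: 0.0214
```

```bash
python3 chk.py w10
```

```text
tcp [ 0.62087178  0.03801804  0.06826286 14.29622993] fix [34.8567647   1.10383162] yaw_f 0.2201332526728894 [ 0.7 -0.4  0.4] 0.021389929674873652 23.1
```

View pics/w10b.png

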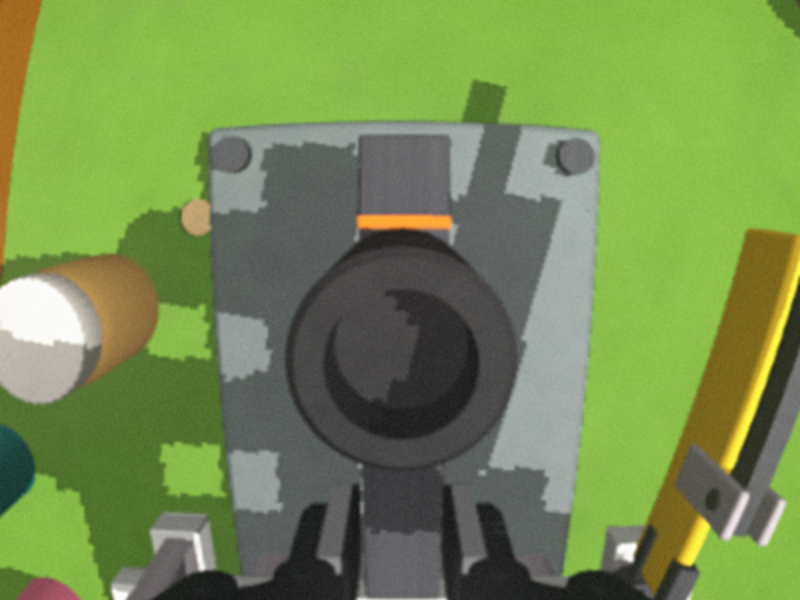

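The sleeve is upright and free of the fork: rim columns 286-517 (centre 401.5), rows 245-468. The far mark is at (404.5,221) and the foot's front at row ~231.

Run:
```python
from h import *
import pickle,cv2
from rig import imaging
F=np.load("F.npy"); c=pickle.load(open("w10.pkl","rb"))
g=lambda u:(np.array(u)+.5)/2-.5+[120,0]
for n,u,z in (("f",(404.5,221),.06),("front",(404,231),.06),("rim c",(401.5,356),.124),("rim l",(286,356),.124),("rim r",(517,356),.124),("rim t",(401,245),.124),("rim b",(401,468),.124)): print(n,w2fix(F,wplane(c,g(u),z)).round(2))
im=cv2.imread("pics/w10.png"); print(im[105:125,318:326].mean((1,2)).round(0))
# predicted rim and foot outline for a sleeve at (x,y), for row/col comparison
a=np.linspace(0,2*np.pi,400)
for x,y in((90,1.2),(88,1.2),(90,0)):
    o=[]
    for z in(124,60):
        q=(wuv(c,fix2w(F,np.c_[x+17.5*np.cos(a),y+17.5*np.sin(a),np.full(400,z)]))-[120,0])*2+.5; o+=[q.min(0).round(0),q.max(0).round(0)]
    print(x,y,o)
```

```text
f [108.82   1.05]
front [106.39   1.16]
rim c [91.75  1.73]
rim l [91.75 18.56]
rim r [ 91.88 -15.1 ]
rim t [107.71   1.86]
rim b [74.05  1.74]
[102. 108. 141. 162. 159. 160. 159. 159. 139.  83.  43.  36.  37.  38.
  42.  41.  38.  43.  54.  63.]
90 1.2 [array([286., 247.]), array([524., 477.]), array([332., 226.]), array([475., 366.])]
88 1.2 [array([286., 261.]), array([524., 489.]), array([333., 235.]), array([474., 374.])]
90 0 [array([294., 247.]), array([532., 477.]), array([337., 226.]), array([479., 366.])]
```

Emit:
send_rows(moves=[[[-4, 0, 0], [0, 0, 0]], [[0, 0, -10], [0, 0, 0]], [[0, 0, -25], [0, 0, 0]], [[0, 0, -40], [0, 0, 0]], [[0, 0, -40], [0, 0, 0]], [[-20, 0, -30], [0, 0, 0]], [[-40, 0, 0], [0, 0, 0]], [[-40, 0, 0], [0, 0, 0]], [[-40, 0, 0], [0, 0, 0]], [[0, 0, 0], [0, 0, 0]], [[0, 0, 0], [0, 0, 0]]])

```text
time_s: 24.52
tool_pos: [0.483, 0.0029, 0.214]
orientation: [-0.0, 0.992, 0.125, 0.001]
force: [1.3, -0.1, -0.6]
gripper_width: 0.0209
```

```bash
python3 chk.py w11
python3 - <<'E'
from h import *
from rig import imaging
import cv2,pickle
F=np.load("F.npy"); c=pickle.load(open("w11.pkl","rb")); W=cv2.imread("pics/w11.png")
T=imaging.calibration("top"); im=imaging.grab_frame("top"); cv2.imwrite("pics/top2.png",im)
def blob(im,lo,hi,lim):
    m=cv2.inRange(cv2.cvtColor(im,cv2.COLOR_BGR2HSV),lo,hi); n,l,st,ce=cv2.connectedComponentsWithStats(m)
    return [(int(st[i,4]),ce[i].round(1)) for i in range(1,n) if st[i,4]>lim]
cols={"blue":((95,120,90),(115,255,255),.12),"yel":((15,150,150),(30,255,255),.12),"red":((0,180,120),(6,255,255),.13),"black":((0,0,0),(180,90,50),.124)}
t0=cv2.imread("pics/top0.png")
for k,(lo,hi,z) in cols.items():
    for n,I in(("before",t0),("after",im)):
        print(k,n,[(a,u,w2fix(F,onplane(T,u,z)).round(0)) for a,u in blob(I,lo,hi,15) if 215<u[0]<345 and 130<u[1]<275])
    print("  wrist",[(a,u,w2fix(F,wplane(c,u,z)).round(0)) for a,u in blob(W,lo,hi,60)][:8])
P=fix2w(F,[[90,0,124],[90,0,60]]); print(wuv(c,P),proj(T,P))
E
```

```text
tcp [4.82970950e-01 2.88130083e-03 2.14007998e-01 1.43158350e+01] fix [-107.44901553    0.56103284] yaw_f 0.23973828770572858 [ 1.3 -0.1 -0.6] 0.02091618801944976 24.525
blue before [(99, array([320.4, 215.6]), array([-79., -67.]))]
blue after []
  wrist [(1044, array([404.7, 164.4]), array([-77., -66.]))]
yel before [(118, array([299.6, 237.8]), array([-117.,  -10.]))]
yel after []
  wrist [(85, array([405.6,  27.5]), array([ 31., -64.])), (70, array([123.,  60.]), array([ 18., 171.])), (1014, array([331.5, 208.8]), array([-115.,   -8.]))]
red before [(33, array([268.3, 187.9]), array([10., 33.]))]
red after [(36, array([310.1, 135.1]), array([108., -89.]))]
  wrist []
black before [(83, array([262.5, 230. ]), array([-80.,  68.]))]
black after [(99, array([279. , 196.1]), array([-13.,  14.])), (702, array([247. , 244.6]), array([-103.,  109.])), (46, array([255.5, 219.2]), array([-52.,  77.]))]
  wrist [(121, array([549. ,   6.3]), array([  79., -205.])), (78, array([574.4,  24.1]), array([  70., -240.])), (3449, array([595.7,  92.4]), array([   7., -274.])), (62, array([389.2,  63.8]), array([  1., -50.])), (281, array([624.5, 125.5]), array([ -19., -336.])), (33236, array([318.4, 342.3]), array([-259.,    2.]))]
[[322.78807852 -46.07045713]
 [322.29926596 -17.81815326]] [[274.53857044 152.11065761]
 [276.52137722 158.77672184]]
```

Run:
```python
import cv2,numpy as np
from h import *
from rig import r,imaging,sensors
a=cv2.imread("pics/top0.png").astype(int);b=cv2.imread("pics/top2.png").astype(int)
d=(np.abs(a-b).sum(2)>60).astype(np.uint8)[140:172,255:295]; print("\n".join("".join(".#"[v] for v in x) for x in d))
F=np.load("F.npy");T=imaging.calibration("top");an=np.linspace(0,6.28,60)
for z in(124,60):
    q=proj(T,fix2w(F,np.c_[90+17.5*np.cos(an),1+17.5*np.sin(an),np.full(60,z)])); print(q.min(0)-[255,140],q.max(0)-[255,140])
print(sensors.sense()["force"]); print(r.job_done())
```

```text
............................##..........
............................##..........
.............................###........
.............................####.......
.............................####.......
.............................####.......
.............................####.......
..................#######....####.......
..............#.##########...####.......
..............#############..#####......
...............############..######.####
..............##########################
..............##########################
................##.#####################
.....................###################
.....................##..###############
.....................#..################
.........................###############
..........................##############
...........................#############
............................############
####........................############
#####......................#############
#####.............#..#.#################
####.............#######################
####.............#######################
####............########################
######...........#######################
#######..........##################..###
.#######....####..####..##.#######....##
########....###....##.#.###########..###
########..........######..##############
[11.56831888  4.89249654] [26.67258681 19.56628934]
[13.97550713 11.92605581] [28.27597214 25.85093605]
[0.54203394 0.11783631 0.0943853 ]
the job is handed in; nothing more can be done
None
```

I did the job as asked and handed it in at about 24.6 s, but the system gave no verdict.

**What I did:** I gripped the red knob, lifted the latch bar out of its catch and swung the gate to about 102° (1.78 rad), then let go. I then pushed the sleeve with half-closed fingers used as a fork, diagonally across the table and straight out along the rail. It was never gripped or lifted. Contact forces while pushing read only a few newtons.

**Last checks:**
- **Sleeve:** the last close picture showed it standing upright on the rail, clear of the fingers. It was about 0.5–1 mm short of the station along the rail by its foot edge. Its rim, read in the same picture, put it about 1–2 mm past instead, so the two disagree by roughly 2–3 mm. Sideways it was within about 0.6 mm of the centre line.
- **Gate and vials:** the gate's knob was still at the open position, and both vials were within the measuring error of where they started.
- **Jar:** I saw it standing in the later pictures and never went near it, but did not measure it at the end.
- **Sleeve in the top camera:** the final top-view check of the sleeve was inconclusive, because it is dark against the dark rail and shadows had changed. Its position rests on the close picture.

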